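# Calibrate the bench scale with a pen and the check weight

## Robot

A 6-joint arm with a two-finger parallel gripper is mounted at the origin on a cart in front of the work surface, level with it; the furniture and walls round the work are solid. World frame = base frame: x ahead of the robot, y to its left, z up, the work surface at z = 0. Lengths are in m, angles in degrees, forces in N, time in s.
With the tool pointing down it reaches from about 0.25 to 0.725 m from the base axis. Payload 9.7 kg.
Tool frame: the origin (TCP) lies midway between the tips of the shut fingers; the grasp point (between the pads) lies 19 mm behind it; x points along the fingers, y is the direction in which the jaws open and shut, and the axes are right-handed (so a half turn about x gives the same grasp; the last joint's range is limited). The gripper opens to 85 mm and grips with 20 to 120 N. Pads are 22 mm wide; open, the fingers measure 114 mm over their backs; the gripper's body (76 mm by 85 mm) begins 54 mm behind the grasp point. The pads swing forward as they close: fully open they stand 13 mm farther back than shut.
Start: joints at [-76.318, 4.979, 10.078, 95.1, 0, 90], TCP at [0.13, -0.534, 0.231] pointing down, gripper open.
Joint ranges: [-179.16, 179.16], [-48.56, 103.87], [-65.8, 70.77], [-126.05, 130.52], [-82.76, 87.17], [-180, 180]. Speed limits (degrees/s): [127.2, 127.2, 147.25, 180, 180, 180].

## Interface

Orientations are given as [roll, pitch, yaw] about the fixed x, y, z axes, in that order (R = Rz(yaw) Ry(pitch) Rx(roll)).
In Python, from workcell import bot, cams gives the robot as it stands.
- The arm moves only by the tool apply_moves, never from a script. Its argument "commands" is a list of rows, each a list of 5 numbers: the shift along the tool's x, y, z in m, then the turn about the tool's x in rad, then the opening, from -1 (shut) to 1 (fully open). In form: [[tx, ty, tz, roll, hand], ...]. A call has 1 to 12 rows; each row is the pose to reach, as a shift and turn from the pose measured when the call began, along the tool's axes at that moment; what a row does not reach only later rows make up. A row lasts 1/10 s, in which the tool goes at most 50 mm and 8.59 degrees, less where a joint would pass 70% of its speed; a pose out of reach is approached as far as the arm can. A call with a gripper value outside its range is refused whole. The fingers move at their own pace and stop on an object; "newtons" is the grip in N (left out, the last holds). Time passes only in rows, so rows that repeat a pose let the fingers close. It gives the time, the measured TCP pose, the force and the opening at its end, in the units of the state.
- bot.get_obs(): the state, without advancing time (a new reading comes with each control period).
- cams.camera(name): name is "side" or "top" or "wrist"; returns a dict with "frame" (384x512x3 uint8, blue, green, red), "depth" (384x512 float32, m along the optical axis (not along the pixel's ray), 0 where there is no reading), "camera_matrix" (3x3 intrinsics, pixels), "D" ([k1, k2, p1, p2, k3] as OpenCV has them; the pictures are not rectified), "R" (3x3) and "t" (3): a world point X has camera coordinates R X + t; the wrist camera has in their place "mount" (4x4, takes a point from camera to tool coordinates, whose origin is the TCP and whose axes are the tool frame's). Camera axes: x right, y down, z forward; pixel columns grow to the right and rows downward; lengths in m; the calibration is good to about 2 mm. A picture is of the moment at which its call begins: read the wrist's pose just before it.
- bot.job_done(): hands the job in, once; it reports no verdict.
Trained networks look in the newest picture that a camera, given by its name, has taken for a name from the list of things; names that differ only in an ending like _2 or _b are one class to them, and where a whole thing is asked for, a point or a joint stands for the part that bears it (a point fixed in the world has none). Each returns a list of dicts, best first, with "confidence" (0 to 1); they miss things now and then, are a little off and sometimes report something else, mostly with a low value. They report only what shows in the picture. A call takes as long as a camera call. They do not tell look-alikes from the thing itself.
- cams.spot_in(name, camera): "rect" ([left, top, right, bottom] in pixels, round what is visible of it).
The state is a dict: "time": time; "q": joint angles; "qd": joint speeds; "joint_efforts": joint torques, N m; "ee_pos": TCP position; "tcp_rot": TCP orientation; "wrist_force": force on the tool from outside, world axes, zero at the start; "torque": the same for the moment, N m; "opening": finger opening in m.
Only numpy, scipy, OpenCV 4.12 (cv2) and the standard library are available. Lean on these libraries where they do the work, as an engineer would, in place of code of your own. Each camera call takes 0.05 s, during which the arm holds its last target. There are 200 camera calls.

## Task

Calibrate the kitchen scale before class: take the pen from its stand and, with its tip, tap the scale's left key (zero), hold its right key (calibrate) down for two seconds and tap the left key again to store the empty platter; left and right are as seen from the key end of the scale with the platter beyond. Then stand the pen back in its stand and gently set the larger check weight upright on the middle of the platter. Keep the fingers off the scale and leave the other things where they are.

Things in the scene. Friction and masses are not known exactly. Their poses are not given: they have to be found in the camera images.
- scale: white electronic kitchen scale, 176 x 246 x 33 mm, fixed on its feet; origin under its middle on the table; its y axis runs from the key end (-y, narrow end with the display) to the round platter (+y), x to the right as seen from the key end, z up
- scale_button_0 (a joint): left key: 0 up, 0.0015 m fully down; sprung, about 6 N fully down
- scale_button_1 (a joint): right key: 0 up, 0.0015 m fully down; sprung, about 6 N fully down
- scale_platter (a joint): sprung platter, 0 up to 0.002 m fully down; about 0.0003 when empty, 0.0015 under the larger weight
- key_left (a point): middle of the top of the left key (round, red, 10 mm across, 3 mm proud, its top 29 mm above the table), in the scale's frame at x -14 mm, y -103 mm; marks the key's top when it is up
- key_right (a point): middle of the top of the right key (round, light grey, the same size), in the scale's frame at x +14 mm, y -103 mm; the keys' middles are 28 mm apart
- platter_centre (a point): middle of the top of the platter (flat, 158 mm across, 32 mm above the table), in the scale's frame at x 0, y +35 mm
- pen: slim white ball pen with a blue tip cone and a clip, 145 mm long, barrel about 9 mm thick, 12 g, standing tip down in the stand; its y axis runs along it towards the tip, the barrel's middle is at y 0, z +4.5 mm of its frame
- pen_tip (a point): the point of the pen, on its axis
- pen_grip (a point): point on the pen's axis 102 mm above the tip, a good place to grip it from above; standing in the stand it is about 118 mm above the table
- pen_stand: black counter pen stand, fixed: round foot 74 mm across with a funnel socket, mouth 73 mm above the table; origin under its middle, z up; the pen stands with its tip about 15 mm above the table
- socket_mouth (a point): middle of the funnel's mouth, 30 mm wide, narrowing over 16 mm to a bore of 12.6 mm; the socket is 58 mm deep in all and narrows again at its floor
- weight_large: larger stainless check weight, 500 g: a cylinder 40 mm across and 43 mm high, a neck, and a knob 27 mm across, 64 mm high in all; origin in the middle of its underside, z up; a big fixed blue dough tub, 450 mm across and 205 mm tall, stands beyond the weights and the scale, its middle at x 0.85, y -0.08 m: keep the gripper clear of it
- weight_large_knob (a point): middle of the larger weight's knob, on the axis, 55 mm above its underside
- weight_small: smaller stainless check weight, 200 g: the same shape, 30 mm across, 49 mm high; not needed
- timer: round kitchen timer, 66 mm across, 46 mm high; bystander
- scraper: small orange dough scraper lying flat, 34 x 60 x 10 mm; bystander
Mind the look-alikes: they are no part of the job. Leave any pink look-alike of the weight_large alone.

How it is judged (in metres and radians):
On the way, in this order (a step that is already met when the one before it is completed fails the run):
1. the pen has pressed the left key down (over 0.8 mm) and not the right one, no weight on the scale (value of joint scale_button_0 above 0.0008 m and value of joint scale_button_1 below 0.0004 m and contact force between pen and scale above 1 N and contact force between each of weight_large, weight_small and scale below 0.2 N), for 0.1 s.
2. the pen has held the right key down (over 0.8 mm) for 1.2 s and not the left one, no weight on the scale (value of joint scale_button_1 above 0.0008 m and value of joint scale_button_0 below 0.0004 m and contact force between pen and scale above 1 N and contact force between each of weight_large, weight_small and scale below 0.2 N), for 1.2 s.
3. the pen has pressed the left key down (over 0.8 mm) again and not the right one, no weight on the scale (all of step 1), for 0.1 s.
At the end, for the whole second after the job is handed in: The larger weight stands upright (within 0.1 rad) and still on the platter, its middle within 20 mm of the platter's middle; the pen stands released in the socket of its stand, tip down to within 13 mm of the socket's floor and within 0.3 rad of upright; both keys are up (horizontal distance between weight_large and platter_centre below 0.02 m and angle between weight_large's own z axis and vertical below 0.1 rad and contact force between weight_large and scale above 3 N and linear speed of each of weight_large, pen below 0.02 m/s and horizontal distance between pen_tip and pen_stand below 0.012 m and z of pen_tip in the frame of pen_stand below 0.028 m and angle between pen's own y axis and vertical above 2.84 rad and value of joint each of scale_button_0, scale_button_1 below 0.0004 m); the robot touches nothing.
It fails at once if the fingers touch the scale (over 2 N) (contact force between the fingers and scale above 2 N).
It fails at once if the pen is pushed onto the scale with over 30 N (contact force between pen and scale above 30 N).
It fails at once if the weight is dropped or banged onto the scale (over 40 N) (contact force between weight_large and scale above 40 N).
It fails at once if the smaller weight, the timer or the scraper is moved by over 30 mm (distance of any of weight_small, timer, scraper from where it was at the start of the episode above 0.03 m).
It also fails if it takes over 70 s, if anything falls off the work surface, if the arm or the gripper's body presses on something with over 40 N, if the wrist force passes 120 N, or if a joint passes its speed limit or range.

## Working session

There is one attempt and no reset: what is moved stays moved. The work goes in short steps, Python scripts to look and compute and a tool call to move; the robot and the scene stay as the last step left them, time stands still between calls to the robot, and variables do not carry over. Pictures are saved under pics/ and viewed, about 8 in all and at most 12, crops included, and the job is handed in when it is done.

Besides the shell and the picture viewer there is one more tool, called after "Request:" as name(argument=value, ...) on one line, values as JSON. apply_moves: Moves the arm, as the interface text tells. Its arguments: {"type":"object","properties":{"commands":{"type":"array"},"newtons":{"type":"number"}},"required":["commands"]}

```bash
mkdir -p pics; ls; cat > h.py <<'E'
import numpy as np, cv2
from workcell import bot, cams
from scipy.spatial.transform import Rotation as Ro
def tool():
    o=bot.get_obs(); T=np.eye(4); T[:3,:3]=Ro.from_euler('xyz',o['tcp_rot'],degrees=True).as_matrix(); T[:3,3]=o['ee_pos']; return T
def shot(name):
    T=tool(); c=cams.camera(name)
    if 'mount' in c: M=T@np.array(c['mount'])
    else:
        M=np.eye(4); R=np.array(c['R']); M[:3,:3]=R.T; M[:3,3]=-R.T@np.array(c['t']).ravel()
    c['M']=M; return c
def ray(c,uv):
    p=cv2.undistortPoints(np.array(uv,float).reshape(-1,1,2),np.array(c['camera_matrix']),np.array(c['D'])).reshape(-1,2)
    return np.c_[p,np.ones(len(p))]
def atz(c,uv,z):   # intersect ray with plane z
    d=ray(c,uv)@c['M'][:3,:3].T; o=c['M'][:3,3]; return o+d*((z-o[2])/d[:,2:3])
def cloud(c):
    h,w=c['depth'].shape; v,u=np.mgrid[:h,:w]; d=ray(c,np.c_[u.ravel(),v.ravel()])*c['depth'].reshape(-1,1)
    P=d@c['M'][:3,:3].T+c['M'][:3,3]; P[c['depth'].ravel()==0]=np.nan; return P.reshape(h,w,3)
def proj(c,X):
    R=c['M'][:3,:3].T; t=-R@c['M'][:3,3]
    return cv2.projectPoints(np.array(X,float).reshape(-1,1,3),cv2.Rodrigues(R)[0],t,np.array(c['camera_matrix']),np.array(c['D']))[0].reshape(-1,2)
E
python3 - <<'E'
from h import *
np.set_printoptions(precision=4,suppress=True)
print(bot.get_obs())
ims=[]
for n in ['top','side']:
    c=shot(n); im=c['frame'].copy(); P=cloud(c)
    print(n,c['M'][:3,3])
    for k in ['scale','pen','pen_stand','weight_large','weight_small','timer','scraper']:
        for r in cams.spot_in(k,n)[:4]:
            x0,y0,x1,y1=r['rect']; u,v=(x0+x1)/2,(y0+y1)/2
            p=P[int(v),int(u)]
            print(k,round(r['confidence'],2),np.round(r['rect']),p)
    cv2.imwrite(f'pics/{n}0.png',im)
E
```

```text
pics
{'time': 0.0, 'q': array([-76.3185,   5.0097,  10.0332,  95.0999,  -0.0007,  90.0012]), 'qd': array([ 0.1181,  0.0286, -0.0216,  0.0289, -0.0392, -0.094 ]), 'joint_efforts': array([ -0.0016, -52.0388,  46.48  ,   0.0162,   0.    ,  -0.    ]), 'ee_pos': array([ 0.13  , -0.5342,  0.2306]), 'tcp_rot': array([-89.4908,  89.9235, 104.1895]), 'wrist_force': array([ 0.2106, -0.1784,  0.5514]), 'torque': array([ 0.0221, -0.0401,  0.0131]), 'opening': 0.08550945886125219}
top [0.3981 0.0958 1.0084]
scale 0.62 [159. 127. 186. 152.] [0.6763 0.3392 0.044 ]
scale 0.56 [207. 145. 272. 229.] [0.5416 0.1587 0.0332]
pen_stand 0.74 [142. 191. 167. 219.] [0.5011 0.3893 0.0293]
weight_large 0.69 [313. 235. 326. 252.] [ 0.3884 -0.045   0.0632]
weight_large 0.64 [319. 203. 336. 221.] [ 0.4694 -0.0688  0.065 ]
weight_large 0.55 [343. 180. 363. 196.] [ 0.5308 -0.1409  0.0599]
weight_small 0.51 [192. 233. 213. 254.] [0.3947 0.2625 0.0085]
timer 0.72 [162. 127. 186. 153.] [0.6767 0.3369 0.0425]
scraper 0.82 [192. 231. 212. 256.] [0.3947 0.2625 0.0085]
scraper 0.57 [372. 223. 384. 235.] [ 0.4203 -0.2054  0.0428]
scraper 0.43 [318. 202. 338. 221.] [ 0.4695 -0.0717  0.063 ]
side [ 0.3251 -0.9746  0.5299]
scale 0.98 [214. 199. 283. 222.] [0.531  0.1188 0.032 ]
pen 0.46 [226. 171. 227. 175.] [0.5282 0.6389 0.0008]
pen_stand 0.68 [221. 172. 235. 200.] [0.4981 0.3909 0.026 ]
weight_large 0.74 [234. 228. 248. 252.] [ 0.4648 -0.095   0.0394]
weight_large 0.63 [208. 227. 221. 254.] [ 0.3935 -0.0712  0.0369]
weight_small 0.56 [228. 259. 237. 282.] [ 0.4205 -0.2253  0.0305]
timer 0.65 [265. 178. 283. 194.] [0.6783 0.3352 0.0272]
scraper 0.53 [196. 202. 215. 209.] [0.3948 0.2552 0.0097]
```

```bash
python3 - <<'E'
import cv2
a=cv2.imread('pics/top0.png')[110:270,130:400]; b=cv2.imread('pics/side0.png')[150:290,170:310]
a=cv2.resize(a,None,fx=2.9,fy=2.9,interpolation=cv2.INTER_CUBIC); cv2.imwrite('pics/top0c.png',a)
cv2.imwrite('pics/side0c.png',cv2.resize(b,None,fx=4,fy=4,interpolation=cv2.INTER_CUBIC))
E
```

```text
(no output)
```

View pics/top0c.png

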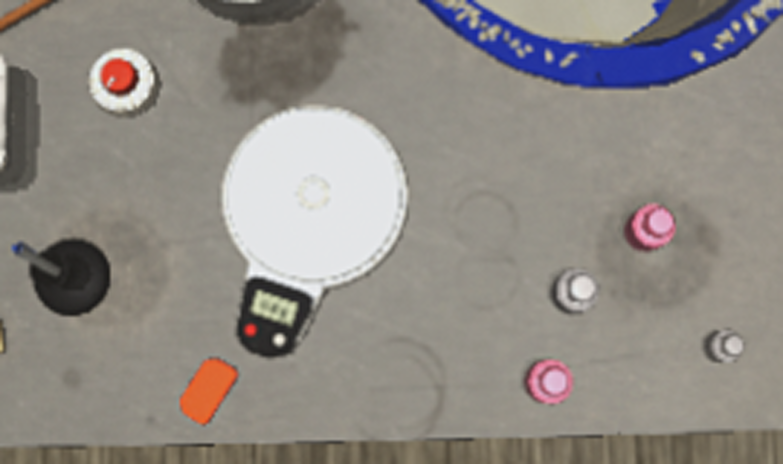

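View pics/side0c.png

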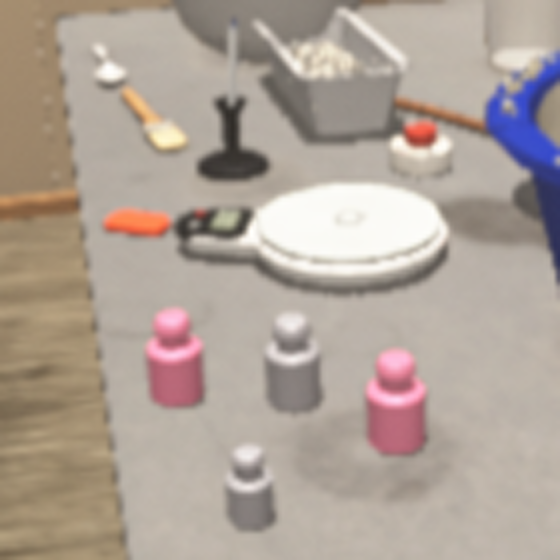

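The pink weights at top-image pixels (320,243) and (355,188) are look-alikes, and the silver one at (380,229) is the smaller weight. The silver one at (328,210) is the larger weight. The red key is at about (216,224) and the grey key at about (226,227). The pen stand is at about (155,205). Next I'll measure them more exactly.

```bash
python3 - <<'E'
from h import *
np.set_printoptions(precision=4,suppress=True)
c=shot('top'); f=c['frame'].astype(int); P=cloud(c)
print('tool R\n',tool()[:3,:3])
def cen(m,box):
    x0,y0,x1,y1=box; k=np.zeros_like(m); k[y0:y1,x0:x1]=m[y0:y1,x0:x1]; v,u=np.nonzero(k); return np.array([u.mean(),v.mean()]),len(u)
b,g,r=f[...,0],f[...,1],f[...,2]
red=(r-g>60); print('red',*(L:=cen(red,(205,215,225,232))),atz(c,L[0],.029))
lt=(b>140)&(g>140)&(r>140); print('grey',*(G:=cen(lt,(221,223,231,232))),atz(c,G[0],.029))
# platter
k=(P[...,2]>.022)&(P[...,2]<.045)&(b>170); kk=np.zeros(k.shape,np.uint8); kk[140:212,200:276]=k[140:212,200:276]
n,lab,st,ce=cv2.connectedComponentsWithStats(kk); i=1+np.argmax(st[1:,4])
cnt=max(cv2.findContours((lab==i).astype(np.uint8),0,1)[0],key=len); W=atz(c,cnt.reshape(-1,2),.032); ctr,rad=cv2.minEnclosingCircle(W[:,:2].astype(np.float32)); print('platter',ctr,rad, W[:,2].mean())
from scipy.optimize import least_squares
s=least_squares(lambda p:np.hypot(W[:,0]-p[0],W[:,1]-p[1])-p[2],[*ctr,.079],loss='soft_l1',f_scale=.002).x; print('fit',s)
# weight large
q=P[198:226,314:342].reshape(-1,3); q=q[(q[:,2]>.05)]; print('WL top',q.mean(0),len(q), np.nanmax(q[:,2]))
# pen+stand points above
q=P[180:225,125:175].reshape(-1,3)
for lo,hi in [(.004,.02),(.04,.07),(.065,.08),(.08,.12),(.12,.17)]:
    s=q[(q[:,2]>lo)&(q[:,2]<hi)]; print('stand',lo,len(s),s.mean(0) if len(s) else '', (s.min(0)+s.max(0))/2 if len(s) else '')
E
```

```text
tool R
 [[ 0.      0.2366 -0.9716]
 [ 0.     -0.9716 -0.2366]
 [-1.      0.     -0.    ]]
red [215.8667 223.4667] 15 [[0.4456 0.2219 0.029 ]]
grey [225.8889 226.6667] 9 [[0.4366 0.1953 0.029 ]]
platter (0.5644642114639282, 0.1649336963891983) 0.09124920517206192 0.03200000000000003
fit [0.5691 0.1613 0.0831]
WL top [ 0.4756 -0.0764  0.0623] 85 0.06751468737672783
stand 0.004 434 [0.4966 0.3946 0.0103] [0.5023 0.4139 0.0103]
stand 0.04 64 [0.501  0.3976 0.0625] [0.5025 0.3985 0.0556]
stand 0.065 78 [0.5016 0.3978 0.0708] [0.5021 0.3973 0.0714]
stand 0.08 25 [0.5055 0.3944 0.1008] [0.507  0.3952 0.1   ]
stand 0.12 33 [0.509  0.3956 0.1425] [0.51   0.3963 0.1415]
```

Request:
apply_moves(commands=[[-0.02,-0.036,-0.035,0,1],[-0.03,-0.072,-0.07,0,1],[-0.03,-0.108,-0.105,0,1],[-0.03,-0.144,-0.14,0,1],[-0.03,-0.18,-0.175,0,1],[-0.03,-0.216,-0.21,0,1],[-0.03,-0.25,-0.245,0,1],[-0.03,-0.29,-0.28,0,1],[-0.03,-0.325,-0.315,0,1],[-0.03,-0.362,-0.345,0,1],[-0.03,-0.362,-0.345,0,1],[-0.03,-0.362,-0.345,0,1]])

```text
time: 2.05
ee_pos: [0.38, -0.0998, 0.2613]
tcp_rot: [39.7, 90.0, -126.4]
wrist_force: [0.1, -1.5, -0.1]
opening: 0.0854
```

```bash
python3 - <<'E'
from h import *
np.set_printoptions(precision=4,suppress=True)
o=bot.get_obs(); print(o['time'],o['q'],o['ee_pos']); print(tool()[:3,:3])
c=shot('wrist'); print(np.array(c['mount']),np.array(c['camera_matrix']))
E
```

```text
2.05 [-14.7138 -15.419   -5.4216 100.001   -0.0091 151.3834] [ 0.38   -0.0998  0.2613]
[[-0.0001  0.2403 -0.9707]
 [-0.0001 -0.9707 -0.2403]
 [-1.      0.0001  0.0001]]
[[ 0.0002 -0.3053  0.9522 -0.1422]
 [ 1.     -0.0003 -0.0004 -0.0012]
 [ 0.0004  0.9522  0.3053 -0.0779]
 [ 0.      0.      0.      1.    ]] [[304.9658   0.     252.8765]
 [  0.     304.9658 192.471 ]
 [  0.       0.       1.    ]]
```

Request:
apply_moves(commands=[[0,-0.04,-0.022,-0.14,1],[0,-0.08,-0.044,-0.28,1],[0,-0.12,-0.066,-0.42,1],[0,-0.16,-0.088,-0.56,1],[0,-0.2,-0.11,-0.7,1],[0,-0.24,-0.132,-0.84,1],[0,-0.28,-0.154,-0.98,1],[0,-0.32,-0.176,-1.12,1],[0,-0.36,-0.198,-1.26,1],[0,-0.4,-0.22,-1.328,1],[0,-0.4255,-0.236,-1.328,1],[0,-0.4255,-0.236,-1.328,1]])

```text
time: 3.3
ee_pos: [0.5094, 0.3693, 0.2589]
tcp_rot: [-53.0, 89.8, -143.1]
wrist_force: [0.4, 0.3, 0.3]
opening: 0.0855
```

```bash
python3 - <<'E'
from h import *
np.set_printoptions(precision=4,suppress=True)
o=bot.get_obs(); print(o['time'],o['q'],o['ee_pos']); print(tool()[:3,:3])
c=shot('wrist'); P=cloud(c); cv2.imwrite('pics/w1.png',c['frame'])
for k in ['pen','pen_stand','pen_grip','pen_tip','socket_mouth']:
    for r in cams.spot_in(k,'wrist')[:2]: print(k,r)
q=P.reshape(-1,3)
near=np.hypot(q[:,0]-.503,q[:,1]-.397)<.045
for lo,hi in [(.004,.03),(.065,.08),(.085,.1),(.1,.12),(.12,.14),(.14,.158),(.158,.175)]:
    s=q[near&(q[:,2]>lo)&(q[:,2]<hi)]; print(lo,len(s),s.mean(0) if len(s) else '', (s.min(0)+s.max(0))/2 if len(s) else '')
E
```

```text
3.3 [ 35.9411  17.4736  27.6788 100.3567  -0.0025 126.1004] [0.5094 0.3693 0.2589]
[[-0.0021  1.     -0.0028]
 [-0.0016 -0.0028 -1.    ]
 [-1.     -0.0021  0.0016]]
pen {'rect': [239.0, 133.1, 263.6, 164.4], 'confidence': 0.75}
pen {'rect': [189.8, 242.0, 354.7, 344.0], 'confidence': 0.54}
pen_stand {'rect': [219.9, 105.9, 276.2, 167.1], 'confidence': 0.83}
pen_grip {'rect': [241.2, 137.4, 265.1, 165.5], 'confidence': 0.72}
pen_tip {'rect': [245.7, 139.0, 256.4, 161.6], 'confidence': 0.52}
pen_tip {'rect': [190.7, 238.4, 352.6, 344.7], 'confidence': 0.5}
socket_mouth {'rect': [219.2, 108.2, 280.3, 165.1], 'confidence': 0.78}
0.004 1714 [0.5012 0.4047 0.0103] [0.5007 0.3973 0.0166]
0.065 452 [0.499  0.3985 0.0709] [0.5005 0.3971 0.0724]
0.085 23 [0.5033 0.4003 0.0928] [0.5045 0.399  0.0924]
0.1 38 [0.5059 0.4002 0.1117] [0.5071 0.399  0.1101]
0.12 45 [0.5074 0.4003 0.1306] [0.5086 0.3992 0.1299]
0.14 81 [0.5086 0.3996 0.1498] [0.5096 0.3984 0.1487]
0.158 27 [0.5092 0.3982 0.159 ] [0.5092 0.398  0.1594]
```

View pics/w1.png

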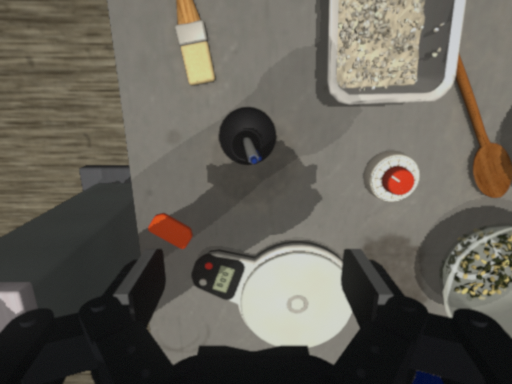

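The pen leans about 5° towards +x in its stand, with its axis near (0.507, 0.397) at grip height. The jaws close along x, so I'll descend over it.

```bash
cat >> h.py <<'E'
def keys(c,boxes=None):
    f=c['frame'].astype(int); out=[]
    g=proj(c,[[.4456,.2219,.029],[.4366,.1953,.029]])
    for i,p in enumerate(g):
        x,y=np.round(p).astype(int); s=9; sub=f[y-s:y+s+1,x-s:x+s+1]
        b,gr,r=sub[...,0],sub[...,1],sub[...,2]
        m=(r-gr>60) if i==0 else ((np.minimum(np.minimum(b,gr),r)>130))
        n,lab,st,ce=cv2.connectedComponentsWithStats(m.astype(np.uint8))
        cand=[(np.hypot(*(ce[j]-s)),j) for j in range(1,n) if st[j,4]>3]
        if not cand: out.append(None); continue
        j=min(cand)[1]; uv=ce[j]+[x-s,y-s]; out.append((uv,st[j,4],atz(c,uv,.029)[0]))
    return out
E
python3 - <<'E'
from h import *
np.set_printoptions(precision=4,suppress=True)
c=shot('wrist'); print(keys(c))
P=cloud(c).reshape(-1,3); f=c['frame'].reshape(-1,3).min(1)
m=(P[:,2]>.029)&(P[:,2]<.036)&(np.hypot(P[:,0]-.57,P[:,1]-.164)<.1)&(f>170); print(m.sum(),P[m].mean(0),(P[m].min(0)+P[m].max(0))/2,P[m].max(0)-P[m].min(0))
E
```

```text
[(array([209.1081, 263.1351]), np.int32(37), array([0.4458, 0.2229, 0.029 ])), None]
7774 [0.5677 0.1655 0.0315] [0.5686 0.1635 0.0318] [0.1587 0.1592 0.0054]
```

Request:
apply_moves(commands=[[0,-0.0024,-0.0277,0,1],[0.03,-0.0024,-0.0277,0,1],[0.06,-0.0024,-0.0277,0,1],[0.09,-0.0024,-0.0277,0,1],[0.115,-0.0024,-0.0277,0,1],[0.14,-0.0024,-0.0277,0,1],[0.158,-0.0024,-0.0277,0,1],[0.158,-0.0024,-0.0277,0,1],[0.158,-0.0024,-0.0277,0,1]])

```text
time: 4.55
ee_pos: [0.5058, 0.3945, 0.105]
tcp_rot: [114.7, 89.9, 24.4]
wrist_force: [-0.3, 0.2, 0.5]
opening: 0.0857
```

```bash
python3 - <<'E'
from h import *
np.set_printoptions(precision=4,suppress=True)
o=bot.get_obs(); print(o['time'],o['ee_pos'],o['wrist_force'])
c=shot('wrist'); P=cloud(c); cv2.imwrite('pics/w2.png',c['frame']); q=P.reshape(-1,3)
near=np.hypot(q[:,0]-.505,q[:,1]-.397)<.03
for lo,hi in [(.085,.1),(.1,.12),(.12,.14),(.14,.158),(.158,.175)]:
    s=q[near&(q[:,2]>lo)&(q[:,2]<hi)]; print(lo,len(s),np.median(s,0) if len(s) else '', (s.min(0)+s.max(0))/2 if len(s) else '')
E
```

```text
4.55 [0.5058 0.3945 0.105 ] [-0.2992  0.2166  0.5012]
0.085 173 [0.5041 0.4011 0.0931] [0.5045 0.3994 0.0925]
0.1 353 [0.5058 0.4011 0.1119] [0.5069 0.3995 0.1099]
0.12 558 [0.5074 0.4011 0.131 ] [0.509  0.3995 0.13  ]
0.14 760 [0.5087 0.4006 0.1495] [0.5097 0.3994 0.149 ]
0.158 122 [0.5093 0.3991 0.1592] [0.5094 0.3989 0.1593]
```

View pics/w2.png

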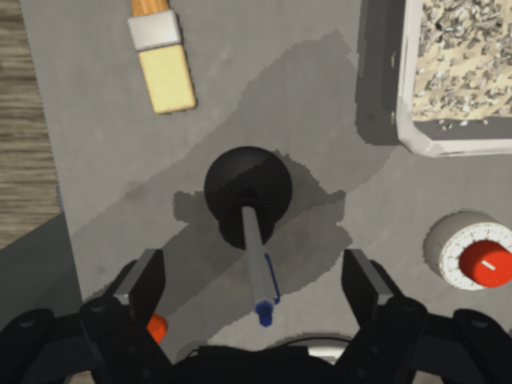

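The pen is midway between the open jaws: its cap is at pixel (264,315) and the fingers are at (150,280) and (360,280). I'll shift 3 mm in y and close.

Request:
apply_moves(commands=[[0.003,0.001,-0.0025,0,1],[0.003,0.001,-0.0025,0,0.4],[0.003,0.001,-0.0025,0,-0.2],[0.003,0.001,-0.0025,0,-0.7],[0.003,0.001,-0.0025,0,-1],[0.003,0.001,-0.0025,0,-1],[0.003,0.001,-0.0025,0,-1],[0.003,0.001,-0.0025,0,-1]], newtons=40)

```text
time: 5.4
ee_pos: [0.5055, 0.3974, 0.1025]
tcp_rot: [-142.3, 89.9, 127.5]
wrist_force: [-7.0, 0.1, 3.6]
opening: 0.0097
```

Request:
apply_moves(commands=[[0,0,0,0,-1],[-0.01,0,0,0,-1],[-0.03,0,0,0,-1],[-0.05,0,0,0,-1],[-0.075,0,0,0,-1],[-0.1,0,0,0,-1],[-0.12,0,0,0,-1],[-0.12,0,0,0,-1]])

```text
time: 6.2
ee_pos: [0.5067, 0.3977, 0.2266]
tcp_rot: [141.0, 89.7, 50.8]
wrist_force: [0.3, 0.9, 0.4]
opening: 0.0095
```

```bash
python3 - <<'E'
from h import *
np.set_printoptions(precision=4,suppress=True)
o=bot.get_obs(); print(o['time'],o['ee_pos'],o['wrist_force'],o['opening'],o['q'])
print(tool()[:3,:3])
c=shot('side'); cv2.imwrite('pics/s2.png',c['frame'])
u,v=proj(c,[o['ee_pos']])[0].astype(int); print(u,v, cams.spot_in('pen','side'),cams.spot_in('pen_tip','side'))
a=cv2.resize(c['frame'][v-50:v+70,u-60:u+60],None,fx=4,fy=4,interpolation=cv2.INTER_CUBIC)
c=shot('wrist'); print(cams.spot_in('pen','wrist'),cams.spot_in('pen_tip','wrist'))
cv2.imwrite('pics/s3.png',np.hstack([a[:384],c['frame'][:,100:400]]))
E
```

```text
6.2 [0.5067 0.3977 0.2266] [0.3361 0.8547 0.3569] 0.009529430998576791 [ 38.0922  18.1191  24.8417  96.3891   0.0753 128.322 ]
[[ 0.0038  1.     -0.004 ]
 [ 0.0046 -0.004  -1.    ]
 [-1.      0.0038 -0.0046]]
226 137 [] [{'rect': [223.6, 132.9, 225.6, 137.1], 'confidence': 0.4}]
[{'rect': [235.6, 197.6, 270.5, 338.1], 'confidence': 0.79}, {'rect': [244.4, 287.7, 364.9, 349.6], 'confidence': 0.63}, {'rect': [219.4, 131.7, 279.8, 197.4], 'confidence': 0.58}, {'rect': [376.1, 175.9, 436.0, 233.2], 'confidence': 0.36}, {'rect': [235.1, 271.9, 363.1, 348.3], 'confidence': 0.3}] [{'rect': [238.9, 200.7, 265.9, 339.7], 'confidence': 0.67}]
```

View pics/s3.png

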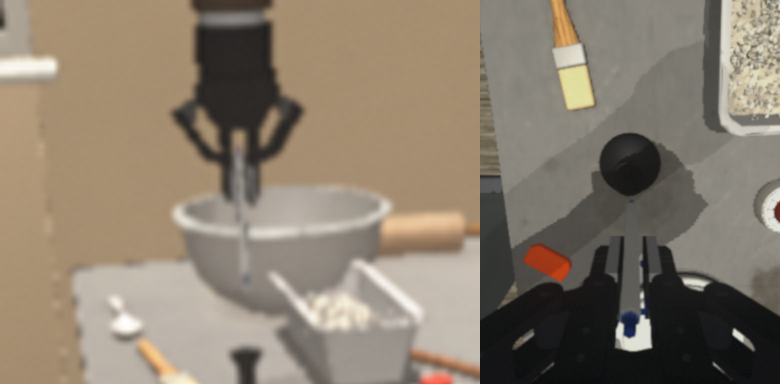

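The pen is held. Its tip shows at about wrist (251,200), and the side view shows a tilt of a few degrees. I'll triangulate the tip in the tool frame.

```bash
cat >> h.py <<'E'
def totool(X): T=tool(); return (np.atleast_2d(X)-T[:3,3])@T[:3,:3]
E
python3 - <<'E'
from h import *
np.set_printoptions(precision=4,suppress=True)
T=tool()
cw=shot('wrist'); cs=shot('side')
import itertools
for nm,c in (('w',cw),('s',cs)):
    g=proj(c,[T[:3,3]+T[:3,:3]@[x,0,0] for x in (.05,.06,.07,.08,.087,.09)]); print(nm,g)
f=cw['frame'].astype(int); 
for v in range(192,212,1): print(v,[tuple(f[v,u]) for u in range(248,257)])
fs=cs['frame'].astype(int)
u0,v0=g[4].astype(int); print('side',u0,v0)
for v in range(v0-26,v0+6,1): print(v,fs[v,u0-5:u0+6].sum(1), (fs[v,:,0]-fs[v,:,2])[u0-5:u0+6])
E
```

```text
w [[253.7949 217.2435]
 [253.7587 211.8613]
 [253.7255 206.9329]
 [253.6951 202.4031]
 [253.6752 199.4441]
 [253.667  198.2253]]
s [[226.7051 151.059 ]
 [226.8266 153.4964]
 [226.9479 155.9223]
 [227.0688 158.3367]
 [227.1532 160.0199]
 [227.1894 160.7396]]
192 [(np.int64(21), np.int64(22), np.int64(23)), (np.int64(21), np.int64(22), np.int64(23)), (np.int64(22), np.int64(22), np.int64(23)), (np.int64(22), np.int64(23), np.int64(24)), (np.int64(23), np.int64(24), np.int64(24)), (np.int64(23), np.int64(24), np.int64(25)), (np.int64(24), np.int64(25), np.int64(26)), (np.int64(24), np.int64(25), np.int64(26)), (np.int64(25), np.int64(26), np.int64(26))]
193 [(np.int64(23), np.int64(23), np.int64(24)), (np.int64(23), np.int64(23), np.int64(24)), (np.int64(25), np.int64(26), np.int64(27)), (np.int64(26), np.int64(26), np.int64(27)), (np.int64(23), np.int64(22), np.int64(24)), (np.int64(24), np.int64(25), np.int64(26)), (np.int64(25), np.int64(26), np.int64(26)), (np.int64(27), np.int64(28), np.int64(28)), (np.int64(30), np.int64(32), np.int64(32))]
194 [(np.int64(27), np.int64(27), np.int
[... 9562 characters left out ...]
 -6  -5 -13 -17 -17 -17 -16]
159 [332 342 347 350 363 374 381 383 386 390 392] [-15 -14 -15 -15 -14 -15 -16 -17 -17 -16 -17]
160 [326 327 327 329 336 349 358 362 364 371 376] [-15 -14 -14 -15 -14 -14 -16 -15 -16 -17 -16]
161 [385 349 329 321 324 327 339 347 349 354 362] [-20 -16 -15 -14 -14 -14 -14 -15 -16 -15 -15]
162 [472 429 380 345 332 323 327 333 339 346 350] [-22 -21 -19 -16 -15 -13 -14 -14 -14 -14 -15]
163 [515 497 457 426 375 346 324 320 324 325 331] [-23 -23 -23 -20 -18 -15 -15 -13 -14 -14 -14]
164 [525 517 502 489 456 423 373 339 339 338 327] [-24 -22 -22 -22 -22 -20 -18 -16 -16 -15 -16]
165 [533 521 516 513 506 494 457 434 439 430 381] [-23 -23 -22 -22 -23 -23 -22 -21 -20 -20 -22]
```

Request:
apply_moves(commands=[[0.0,-0.008,0.025,0,-1],[0.01,-0.018,0.055,0,-1],[0.03,-0.028,0.085,0,-1],[0.05,-0.038,0.115,0,-1],[0.07,-0.048,0.145,0,-1],[0.09,-0.0584,0.177,0,-1],[0.09,-0.0584,0.177,0,-1],[0.09,-0.0584,0.177,0,-1],[0.09,-0.0584,0.177,0,-1]])

```text
time: 7.5
ee_pos: [0.4469, 0.221, 0.1326]
tcp_rot: [-156.6, 89.9, 113.2]
wrist_force: [0.2, 1.0, 0.5]
opening: 0.0097
```

```bash
python3 - <<'E'
from h import *
np.set_printoptions(precision=4,suppress=True)
o=bot.get_obs(); print(o['time'],o['ee_pos'],o['wrist_force'],o['opening'])
c=shot('wrist'); k=keys(c); print(k)
P=cloud(c).reshape(-1,3); f=c['frame'].reshape(-1,3).min(1)
a=cv2.resize(c['frame'][150:300,180:330],None,fx=4,fy=4,interpolation=cv2.INTER_CUBIC); cv2.imwrite('pics/w4.png',a)
T=tool(); print(proj(c,[T[:3,3]+T[:3,:3]@[.085,-.0022,-.001],[.4457,.2225,.029],[.4368,.1962,.029]]))
E
```

```text
7.5 [0.4469 0.221  0.1326] [0.2191 0.9819 0.4867] 0.0097373274343368
[(array([252.4211, 191.2842]), np.int32(95), array([0.4458, 0.2227, 0.029 ])), None]
[[250.9528 198.8673]
 [252.2792 191.5389]
 [242.2035 220.3612]]
```

View pics/w4.png

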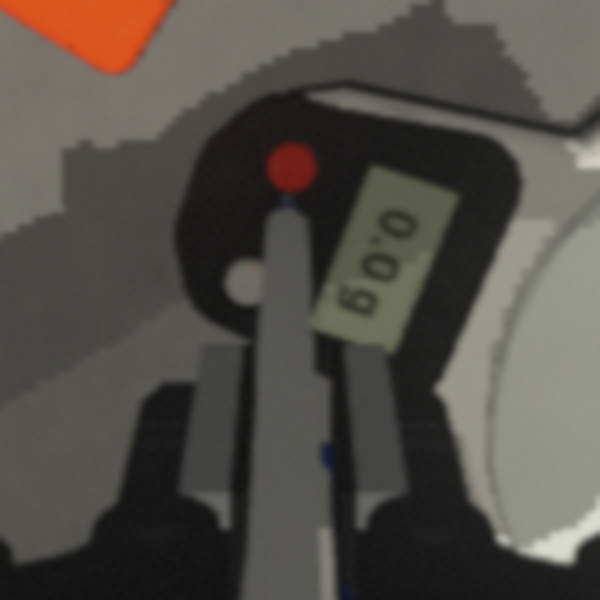

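The tip at wrist (251.4,199) is within 1 mm laterally of the red key at (252.4,191.3) once projected down. The grey key is at (241,220). I'll descend in small steps and watch the force.

Request:
apply_moves(commands=[[0.005,0.0007,-0.0007,0,-1],[0.01,0.0007,-0.0007,0,-1],[0.013,0.0007,-0.0007,0,-1],[0.0145,0.0007,-0.0007,0,-1],[0.0145,0.0007,-0.0007,0,-1],[0.0145,0.0007,-0.0007,0,-1]])

```text
time: 8.15
ee_pos: [0.4477, 0.2219, 0.1181]
tcp_rot: [-157.2, 89.9, 112.6]
wrist_force: [-0.5, -0.1, -0.1]
opening: 0.0096
```

Request:
apply_moves(commands=[[0.0007,0,0,0,-1],[0.0014,0,0,0,-1],[0.0014,0,0,0,-1],[0.0014,0,0,0,-1]])

```text
time: 8.55
ee_pos: [0.4477, 0.2219, 0.1168]
tcp_rot: [-158.7, 89.9, 111.2]
wrist_force: [1.0, 0.3, -0.7]
opening: 0.0096
```

Request:
apply_moves(commands=[[0.0007,0,0,0,-1],[0.0014,0,0,0,-1],[0.0014,0,0,0,-1]])

```text
time: 8.85
ee_pos: [0.4477, 0.2219, 0.1154]
tcp_rot: [-165.0, 89.9, 104.8]
wrist_force: [-0.1, 0.6, 0.5]
opening: 0.0096
```

Request:
apply_moves(commands=[[0.0007,0,0,0,-1],[0.0014,0,0,0,-1],[0.0014,0,0,0,-1]])

```text
time: 9.15
ee_pos: [0.4478, 0.222, 0.114]
tcp_rot: [-171.3, 89.9, 98.5]
wrist_force: [-0.7, -0.8, 2.3]
opening: 0.0094
```

Request:
apply_moves(commands=[[0.0007,0,0,0,-1],[0.0012,0,0,0,-1],[0.0012,0,0,0,-1]])

```text
time: 9.45
ee_pos: [0.4478, 0.222, 0.113]
tcp_rot: [176.9, 89.9, 86.7]
wrist_force: [-0.5, -0.4, 4.1]
opening: 0.0097
```

Request:
apply_moves(commands=[[0.0005,0,0,0,-1],[0.0005,0,0,0,-1],[0.0005,0,0,0,-1]])

```text
time: 9.75
ee_pos: [0.448, 0.2221, 0.1128]
tcp_rot: [164.2, 89.9, 74.0]
wrist_force: [-0.4, -0.1, 5.1]
opening: 0.01
```

```bash
python3 - <<'E'
from h import *
np.set_printoptions(precision=4,suppress=True)
o=bot.get_obs(); print(o['time'],o['ee_pos'],o['wrist_force'])
c=shot('wrist'); cv2.imwrite('pics/w5.png',cv2.resize(c['frame'][150:300,180:330],None,fx=4,fy=4,interpolation=cv2.INTER_CUBIC)); print(bot.get_obs()['wrist_force'])
E
```

```text
9.75 [0.448  0.2221 0.1128] [-0.4005 -0.066   5.091 ]
[-1.6761 -0.712   5.2136]
```

View pics/w5.png

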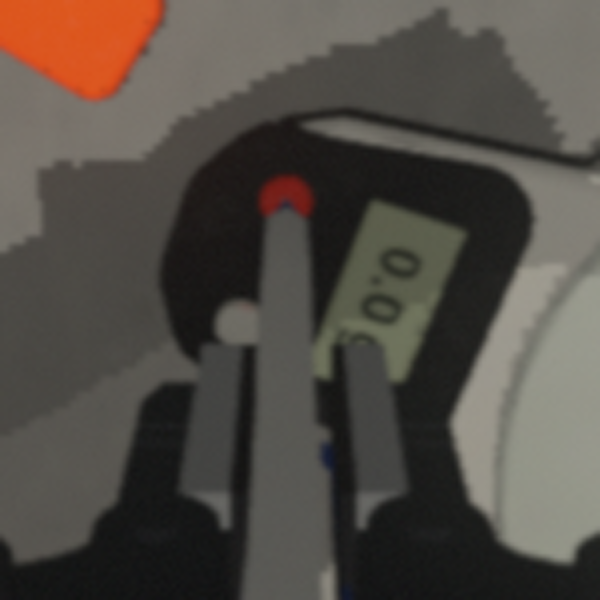

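The tip is on the red key (crop 285,203, key middle 287,200) at about 5 N. I'll press slightly further to be sure, then lift.

Request:
apply_moves(commands=[[0.0008,0,0,0,-1],[0.0008,0,0,0,-1],[0.0008,0,0,0,-1]])

```text
time: 10.1
ee_pos: [0.4481, 0.2221, 0.1125]
tcp_rot: [153.1, 89.9, 62.9]
wrist_force: [-0.8, -0.2, 6.0]
opening: 0.0093
```

Request:
apply_moves(commands=[[0.0003,0,0,0,-1],[0.0003,0,0,0,-1]])

```text
time: 10.3
ee_pos: [0.4481, 0.2222, 0.1126]
tcp_rot: [148.2, 89.8, 58.0]
wrist_force: [-1.0, -1.2, 6.3]
opening: 0.0091
```

Request:
apply_moves(commands=[[-0.005,0,0,0,-1],[-0.01,0,0,0,-1],[-0.01,-0.005,0.013,0,-1],[-0.01,-0.0095,0.0265,0,-1],[-0.01,-0.0095,0.0265,0,-1],[-0.006,-0.0095,0.0265,0,-1],[-0.003,-0.0095,0.0265,0,-1],[-0.003,-0.0095,0.0265,0,-1]])

```text
time: 11.1
ee_pos: [0.4384, 0.1957, 0.1149]
tcp_rot: [154.7, 89.9, 64.6]
wrist_force: [-0.6, 0.2, 0.6]
opening: 0.0098
```

```bash
python3 - <<'E'
from h import *
np.set_printoptions(precision=4,suppress=True)
o=bot.get_obs(); print(o['time'],o['ee_pos'],o['wrist_force'])
c=shot('wrist'); cv2.imwrite('pics/w6.png',cv2.resize(c['frame'][150:300,180:330],None,fx=4,fy=4,interpolation=cv2.INTER_CUBIC))
E
```

```text
11.1 [0.4384 0.1957 0.1149] [-0.57    0.2297  0.5727]
```

View pics/w6.png

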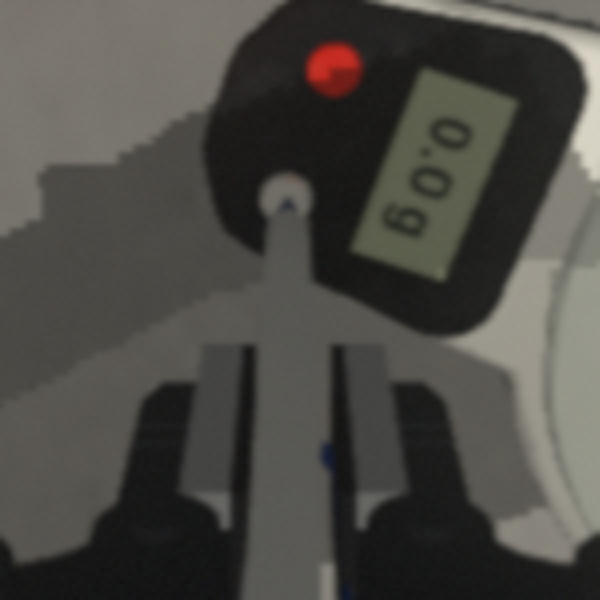

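The tip is on the middle of the grey key (crop 287,203, key 286,198). I'll press and hold it for about 2 s.

Request:
apply_moves(commands=[[0.0008,0,0,0,-1],[0.0016,0,0,0,-1],[0.0022,0,0,0,-1],[0.0026,0,0,0,-1],[0.0026,0,0,0,-1]])

```text
time: 11.65
ee_pos: [0.4387, 0.1959, 0.1129]
tcp_rot: [145.0, 89.8, 54.8]
wrist_force: [0.5, -0.9, 4.6]
opening: 0.0097
```

Request:
apply_moves(commands=[[0.0008,0,0,0,-1],[0.0008,0,0,0,-1]])

```text
time: 11.85
ee_pos: [0.4388, 0.196, 0.1126]
tcp_rot: [138.5, 89.8, 48.4]
wrist_force: [0.1, -0.3, 6.2]
opening: 0.0097
```

Request:
apply_moves(commands=[[0.0005,0,0,0,-1],[0.0005,0,0,0,-1],[0.0005,0,0,0,-1],[0.0005,0,0,0,-1],[0.0005,0,0,0,-1],[0.0005,0,0,0,-1],[0.0005,0,0,0,-1],[0.0005,0,0,0,-1],[0.0005,0,0,0,-1],[0.0005,0,0,0,-1],[0.0005,0,0,0,-1],[0.0005,0,0,0,-1]])

```text
time: 13.05
ee_pos: [0.439, 0.1961, 0.1127]
tcp_rot: [135.3, 89.7, 45.1]
wrist_force: [-1.6, -1.0, 6.4]
opening: 0.0094
```

Request:
apply_moves(commands=[[0.0004,0,0,0,-1],[0.0004,0,0,0,-1],[0.0004,0,0,0,-1],[0.0004,0,0,0,-1],[0.0004,0,0,0,-1],[0.0004,0,0,0,-1],[0.0004,0,0,0,-1],[0.0004,0,0,0,-1],[0.0004,0,0,0,-1],[0.0004,0,0,0,-1]])

```text
time: 14.05
ee_pos: [0.439, 0.1961, 0.1127]
tcp_rot: [132.8, 89.7, 42.7]
wrist_force: [-0.4, -0.4, 6.6]
opening: 0.0095
```

Next I'll go back to the left key and down to about 6 N.

Request:
apply_moves(commands=[[-0.005,0,0,0,-1],[-0.01,0,0,0,-1],[-0.01,0.005,-0.013,0,-1],[-0.01,0.0092,-0.0262,0,-1],[-0.01,0.0092,-0.0262,0,-1],[-0.006,0.0092,-0.0262,0,-1],[-0.003,0.0092,-0.0262,0,-1],[-0.003,0.0092,-0.0262,0,-1]])

```text
time: 14.85
ee_pos: [0.448, 0.2221, 0.1152]
tcp_rot: [137.1, 89.8, 47.0]
wrist_force: [0.1, 1.1, 1.3]
opening: 0.0099
```

```bash
python3 - <<'E'
from h import *
np.set_printoptions(precision=4,suppress=True)
o=bot.get_obs(); print(o['time'],o['ee_pos'],o['wrist_force'])
c=shot('wrist'); f=c['frame'].astype(int); m=(f[...,2]-f[...,1]>60); m[:185]=0; m[220:]=0; m[:,:230]=0; m[:,275:]=0; v,u=np.nonzero(m); print(u.mean(),v.mean(),u.min(),u.max(),v.min(),v.max(),len(u))
E
```

```text
14.85 [0.448  0.2221 0.1152] [0.0529 1.0585 1.3008]
250.3835616438356 197.72602739726028 245 256 194 202 73
```

Request:
apply_moves(commands=[[0.0008,0,0,0,-1],[0.0016,0,0,0,-1],[0.0022,0,0,0,-1],[0.0026,0,0,0,-1],[0.0026,0,0,0,-1]])

```text
time: 15.4
ee_pos: [0.4482, 0.2221, 0.1132]
tcp_rot: [133.8, 89.7, 43.6]
wrist_force: [-0.6, 0.3, 3.9]
opening: 0.0094
```

Request:
apply_moves(commands=[[0.0009,0,0,0,-1],[0.0009,0,0,0,-1],[0.0009,0,0,0,-1]])

```text
time: 15.7
ee_pos: [0.4484, 0.2222, 0.1127]
tcp_rot: [131.3, 89.7, 41.1]
wrist_force: [-0.5, -0.3, 6.7]
opening: 0.0095
```

Request:
apply_moves(commands=[[0.0005,0,0,0,-1],[0.0005,0,0,0,-1],[0.0005,0,0,0,-1]])

```text
time: 16.0
ee_pos: [0.4485, 0.2223, 0.1127]
tcp_rot: [129.9, 89.7, 39.8]
wrist_force: [-0.8, -0.1, 6.3]
opening: 0.0094
```

Request:
apply_moves(commands=[[-0.01,0,0,0,-1],[-0.04,0,0,0,-1],[-0.08,0,0,0,-1],[-0.085,0.01,-0.035,0,-1],[-0.085,0.02,-0.07,0,-1],[-0.085,0.03,-0.105,0,-1],[-0.085,0.045,-0.14,0,-1],[-0.085,0.054,-0.173,0,-1],[-0.085,0.054,-0.173,0,-1],[-0.085,0.054,-0.173,0,-1]])

```text
time: 17.0
ee_pos: [0.5024, 0.395, 0.1979]
tcp_rot: [127.6, 89.8, 37.5]
wrist_force: [0.1, -0.2, 0.2]
opening: 0.0099
```

```bash
python3 - <<'E'
from h import *
np.set_printoptions(precision=4,suppress=True)
o=bot.get_obs(); print(o['time'],o['ee_pos'],o['wrist_force'],o['opening']); T=tool(); print(T[:3,:3])
c=shot('wrist'); cv2.imwrite('pics/w7.png',cv2.resize(c['frame'][100:300,150:350],None,fx=3,fy=3,interpolation=cv2.INTER_CUBIC))
print(proj(c,[T[:3,3]+T[:3,:3]@[.085,-.0020,-.001],[.5005,.397,.073]]))
E
```

```text
17.0 [0.5024 0.395  0.1979] [ 0.1301 -0.174   0.1943] 0.009857041923023918
[[ 0.0034  1.     -0.0021]
 [ 0.0026 -0.0021 -1.    ]
 [-1.      0.0034 -0.0026]]
[[251.1425 199.0732]
 [251.0381 184.1857]]
```

View pics/w7.png

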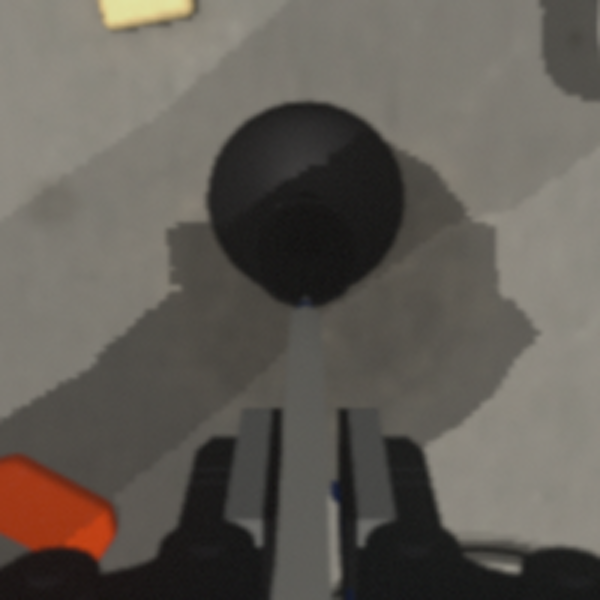

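The tip (251.7,199.3) lines up with the funnel mouth, whose middle projects to (251,184) below it. I'll insert the pen.

Request:
apply_moves(commands=[[0.015,0,-0.001,0,-1],[0.03,0,-0.001,0,-1],[0.045,0,-0.001,0,-1],[0.055,0,-0.001,0,-1],[0.065,0,-0.001,0,-1],[0.065,0,-0.001,0,-1]])

```text
time: 17.65
ee_pos: [0.5023, 0.3949, 0.1325]
tcp_rot: [126.8, 89.8, 36.6]
wrist_force: [0.2, 0.3, -0.3]
opening: 0.0098
```

Request:
apply_moves(commands=[[0.01,0,0,0,-1],[0.02,0,0,0,-1],[0.028,0,0,0,-1],[0.028,0,0,0,-1]])

```text
time: 18.05
ee_pos: [0.5018, 0.3949, 0.103]
tcp_rot: [138.7, 89.9, 48.5]
wrist_force: [-1.0, 2.2, -2.9]
opening: 0.0099
```

Request:
apply_moves(commands=[[0,0,0,0,-0.7],[0,0,0,0,-0.3],[0,0,0,0,0.3],[0,0,0,0,1],[0,0,0,0,1],[-0.02,0,0,0,1],[-0.05,0,0,0,1],[-0.08,0,0,0,1],[-0.11,0,0,0,1],[-0.13,0,0,0,1],[-0.15,0,0.03,0,1],[-0.15,0,0.03,0,1]])

```text
time: 19.25
ee_pos: [0.5023, 0.3631, 0.2568]
tcp_rot: [124.4, 89.6, 34.1]
wrist_force: [0.1, 0.2, 1.1]
opening: 0.0856
```

```bash
python3 - <<'E'
from h import *
np.set_printoptions(precision=4,suppress=True)
o=bot.get_obs(); print(o['time'],o['ee_pos'],o['wrist_force'],o['opening'],o['q'])
c=shot('wrist'); P=cloud(c); q=P.reshape(-1,3)
near=np.hypot(q[:,0]-.505,q[:,1]-.397)<.03
for lo,hi in [(.085,.1),(.1,.12),(.12,.14),(.14,.158),(.158,.2)]:
    s=q[near&(q[:,2]>lo)&(q[:,2]<hi)]; print(lo,len(s),np.median(s,0) if len(s) else '', s.max(0) if len(s) else '')
c=shot('top'); P=cloud(c)
q=P[198:226,314:342].reshape(-1,3); f=c['frame'][198:226,314:342].reshape(-1,3)
for lo,hi in [(.035,.05),(.056,.07)]:
    s=q[(q[:,2]>lo)&(q[:,2]<hi)]; print('WL',lo,len(s),s.mean(0),(s.min(0)+s.max(0))/2,s.max(0)-s.min(0))
E
```

```text
19.25 [0.5023 0.3631 0.2568] [0.0775 0.2009 1.1159] 0.08563959523648139 [ 35.8675  15.3389  24.8087  99.0881  -0.0115 126.1175]
0.085 9 [0.5019 0.4037 0.0918] [0.5058 0.4051 0.0981]
0.1 22 [0.5023 0.4044 0.1132] [0.5091 0.4055 0.1198]
0.12 24 [0.5027 0.4053 0.1295] [0.5095 0.4069 0.1385]
0.14 80 [0.5041 0.4047 0.1519] [0.51   0.4075 0.1578]
0.158 23 [0.504  0.4035 0.1598] [0.5056 0.4059 0.1612]
WL 0.035 91 [ 0.474  -0.0733  0.0406] [ 0.4765 -0.0765  0.0408] [0.0376 0.0376 0.0085]
WL 0.056 85 [ 0.4756 -0.0766  0.0615] [ 0.476  -0.0781  0.0607] [0.0238 0.0264 0.0095]
```

The pen is seated again with its top at 0.160 m. Next is the silver weight at about (0.4757, -0.077). I'll turn the jaws 55° so the fingers clear both pink neighbours.

Request:
apply_moves(commands=[[0,-0.0026,0.044,-0.096,1],[0,-0.005,0.088,-0.192,1],[0,-0.008,0.132,-0.288,1],[0.01,-0.01,0.176,-0.384,1],[0.02,-0.013,0.22,-0.48,1],[0.03,-0.015,0.264,-0.576,1],[0.04,-0.018,0.308,-0.672,1],[0.05,-0.021,0.352,-0.768,1],[0.057,-0.023,0.396,-0.864,1],[0.057,-0.0257,0.44,-0.96,1],[0.057,-0.0257,0.44,-0.96,1],[0.057,-0.0257,0.44,-0.96,1]])

```text
time: 20.55
ee_pos: [0.4744, -0.0757, 0.1944]
tcp_rot: [104.6, 89.8, 69.2]
wrist_force: [0.3, 0.1, 0.4]
opening: 0.0858
```

```bash
python3 - <<'E'
from h import *
np.set_printoptions(precision=4,suppress=True)
o=bot.get_obs(); print(o['time'],o['ee_pos'],o['wrist_force'],o['q']); T=tool(); print(T[:3,:3])
c=shot('wrist'); P=cloud(c); q=P.reshape(-1,3); cv2.imwrite('pics/w8.png',c['frame'])
near=np.hypot(q[:,0]-.4757,q[:,1]+.077)<.035
for lo,hi in [(.038,.046),(.058,.075)]:
    s=q[near&(q[:,2]>lo)&(q[:,2]<hi)]; X=(s.min(0)+s.max(0))/2; print(lo,len(s),s.mean(0),X,s.max(0)-s.min(0))
s=q[near&(q[:,2]>.06)]; print('knob top in tool',totool(s.mean(0)))
E
```

```text
20.55 [ 0.4744 -0.0757  0.1944] [0.2819 0.072  0.4341] [-9.1759 -5.1827 -4.1626 90.9838  0.1766 26.2169]
[[ 0.0011  0.5792  0.8152]
 [ 0.0029  0.8152 -0.5792]
 [-1.      0.003  -0.0008]]
0.038 518 [ 0.4689 -0.0746  0.0413] [ 0.4743 -0.0788  0.0411] [0.0388 0.0392 0.0059]
0.058 565 [ 0.4734 -0.078   0.0626] [ 0.4744 -0.0789  0.0616] [0.0257 0.0262 0.0071]
knob top in tool [[-0.07   -0.0012 -0.0132]]
```

View pics/w8.png

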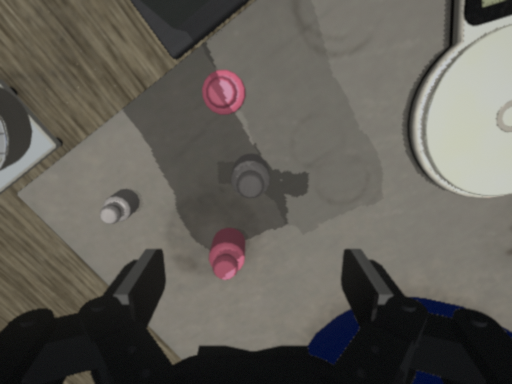

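The silver weight is at wrist (250,178), with pink look-alikes at (224,92) and (227,260) off the jaw axis and the small weight at (117,208). I'll descend and grip its body.

Request:
apply_moves(commands=[[0.02,-0.002,0.002,0,1],[0.05,-0.002,0.002,0,1],[0.08,-0.002,0.002,0,1],[0.11,-0.002,0.002,0,1],[0.135,-0.002,0.002,0,1],[0.155,-0.002,0.002,0,1],[0.165,-0.002,0.002,0,1],[0.172,-0.002,0.002,0,1],[0.172,-0.002,0.002,0,1]])

```text
time: 21.5
ee_pos: [0.4752, -0.0765, 0.0223]
tcp_rot: [111.4, 89.8, 76.1]
wrist_force: [0.0, 0.7, -0.1]
opening: 0.0856
```

Request:
apply_moves(commands=[[0,0,0,0,0.6],[0,0,0,0,0.3],[0,0,0,0,0.1],[0,0,0,0,-0.1],[0,0,0,0,-0.3],[0,0,0,0,-0.6],[0,0,0,0,-1],[0,0,0,0,-1],[0,0,0,0,-1]], newtons=50)

```text
time: 22.4
ee_pos: [0.4754, -0.0771, 0.0233]
tcp_rot: [87.3, 89.9, 52.0]
wrist_force: [-3.0, -3.1, 5.8]
opening: 0.0384
```

Request:
apply_moves(commands=[[-0.005,0,0,0,-1],[-0.02,0,0,0,-1],[-0.045,0,0,0,-1],[-0.07,0,0,0,-1],[-0.1,0,0,0,-1],[-0.12,0,0,0,-1],[-0.12,0,0,0,-1]])

```text
time: 23.1
ee_pos: [0.4765, -0.0775, 0.147]
tcp_rot: [46.3, 89.6, 11.0]
wrist_force: [0.4, -0.6, -5.9]
opening: 0.0377
```

```bash
python3 - <<'E'
from h import *
np.set_printoptions(precision=4,suppress=True)
T=tool(); o=bot.get_obs(); print(o['time'],o['ee_pos'],o['wrist_force'],o['opening']); print(T[:3,:3])
c=shot('wrist'); P=cloud(c).reshape(-1,3); f=c['frame'].reshape(-1,3).min(1)
m=(P[:,2]>.028)&(P[:,2]<.038)&(np.hypot(P[:,0]-.57,P[:,1]-.164)<.1)&(f>150); print(m.sum(),P[m].mean(0),P[m].min(0),P[m].max(0))
t=totool(P); n=(np.abs(t[:,1])<.03)&(np.abs(t[:,2])<.03)&(t[:,0]<-.02)&(t[:,0]>-.06); print('knob in tool',n.sum(),np.median(t[n],0),t[n].min(0),t[n].max(0))
t2=shot('top'); P=cloud(t2).reshape(-1,3); f=t2['frame'].reshape(-1,3).min(1)
m=(P[:,2]>.029)&(P[:,2]<.04)&(np.hypot(P[:,0]-.57,P[:,1]-.164)<.1)&(f>150); print(m.sum(),P[m].mean(0),P[m].min(0),P[m].max(0))
cv2.imwrite('pics/w9.png',c['frame'])
E
```

```text
23.1 [ 0.4765 -0.0775  0.147 ] [ 0.4043 -0.5909 -5.8709] 0.037738227231364725
[[ 0.0066  0.5779  0.8161]
 [ 0.0013  0.8161 -0.5779]
 [-1.      0.0049  0.0046]]
6659 [0.5477 0.1117 0.0316] [0.491  0.0817 0.0285] [0.6252 0.1506 0.0343]
knob in tool 8997 [-0.0402  0.0004 -0.0081] [-0.06   -0.03   -0.0179] [-0.02    0.03    0.0117]
2486 [0.5719 0.1615 0.0316] [0.489 0.08  0.029] [0.6528 0.2427 0.0369]
```

View pics/w9.png

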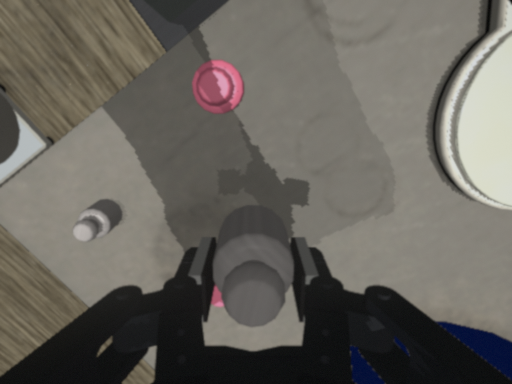

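The silver weight is gripped and carried: the wrist reads -5.9 N and the opening is 38 mm. I'll move over the platter's middle, about (0.570, 0.163).

Request:
apply_moves(commands=[[0,0.02,-0.005,0,-1],[0,0.05,-0.0125,0,-1],[0,0.085,-0.0214,0,-1],[0,0.12,-0.03,0,-1],[0,0.155,-0.039,0,-1],[0,0.19,-0.048,0,-1],[0,0.22,-0.055,0,-1],[0,0.24,-0.06,0,-1],[0,0.2507,-0.063,0,-1],[0,0.2507,-0.063,0,-1],[0,0.2507,-0.063,0,-1]])

```text
time: 24.3
ee_pos: [0.5681, 0.163, 0.143]
tcp_rot: [116.0, 89.9, 80.7]
wrist_force: [-0.5, -0.8, -5.0]
opening: 0.0378
```

Request:
apply_moves(commands=[[0.015,0,0,0,-1],[0.035,0,0,0,-1],[0.055,0,0,0,-1],[0.07,0,0,0,-1],[0.08,0,0,0,-1],[0.084,0,0,0,-1],[0.084,0,0,0,-1]])

```text
time: 25.0
ee_pos: [0.568, 0.1629, 0.0588]
tcp_rot: [134.0, 89.9, 98.7]
wrist_force: [0.6, 1.2, -3.9]
opening: 0.0381
```

Request:
apply_moves(commands=[[0.0008,0,0,0,-1],[0.0015,0,0,0,-1],[0.002,0,0,0,-1],[0.002,0,0,0,-1]])

```text
time: 25.4
ee_pos: [0.5682, 0.163, 0.057]
tcp_rot: [113.5, 89.9, 78.2]
wrist_force: [0.2, -0.6, -4.9]
opening: 0.038
```

Request:
apply_moves(commands=[[0.0006,0,0,0,-1],[0.0012,0,0,0,-1],[0.0012,0,0,0,-1]])

```text
time: 25.7
ee_pos: [0.5681, 0.163, 0.0557]
tcp_rot: [117.6, 89.9, 82.3]
wrist_force: [-0.3, 0.4, -4.6]
opening: 0.0379
```

Request:
apply_moves(commands=[[0.0006,0,0,0,-1],[0.0012,0,0,0,-1],[0.0012,0,0,0,-1]])

```text
time: 26.0
ee_pos: [0.5682, 0.163, 0.0548]
tcp_rot: [106.3, 89.9, 71.0]
wrist_force: [-1.5, -0.7, -1.6]
opening: 0.0378
```

Request:
apply_moves(commands=[[0.0006,0,0,0,-1],[0.001,0,0,0,-1],[0.001,0,0,0,-1]])

```text
time: 26.3
ee_pos: [0.5682, 0.163, 0.0541]
tcp_rot: [98.8, 89.9, 63.5]
wrist_force: [-3.1, -0.8, 1.6]
opening: 0.038
```

The weight rests on the platter: the net force changed from -5 to +1.6 N. I'll release and retreat.

Request:
apply_moves(commands=[[0,0,0,0,-0.05],[0,0,0,0,0.1],[0,0,0,0,0.3],[0,0,0,0,0.6],[0,0,0,0,0.9],[0,0,0,0,1],[-0.02,0,0,0,1],[-0.05,0,0,0,1],[-0.085,0,0,0,1],[-0.12,0,0,0,1],[-0.15,0,0,0,1],[-0.15,0,0,0,1]])

```text
time: 27.5
ee_pos: [0.5695, 0.1632, 0.209]
tcp_rot: [58.9, 89.5, 23.5]
wrist_force: [0.2, 0.1, 0.6]
opening: 0.085
```

```bash
python3 - <<'E'
from h import *
np.set_printoptions(precision=4,suppress=True)
T=tool(); o=bot.get_obs(); print(o['time'],o['ee_pos'],o['wrist_force'],o['opening'])
c=shot('wrist'); q=cloud(c).reshape(-1,3); n=np.hypot(q[:,0]-.569,q[:,1]-.163)<.04
for lo,hi in [(.07,.08),(.09,.11)]:
    s=q[n&(q[:,2]>lo)&(q[:,2]<hi)]; print('WL',len(s),(s.min(0)+s.max(0))/2,s.max(0)-s.min(0))
m=(q[:,2]>.028)&(q[:,2]<.034)&(np.hypot(q[:,0]-.57,q[:,1]-.164)<.085)&(c['frame'].reshape(-1,3).min(1)>130); print('platter',(q[m].min(0)+q[m].max(0))/2,np.ptp(q[m],0))
s=shot('side'); cv2.imwrite('pics/f1.png',np.hstack([cv2.resize(c['frame'],(420,315)),cv2.resize(s['frame'][140:265,170:320],(378,315),interpolation=cv2.INTER_CUBIC)]))
t=shot('top'); P=cloud(t)
for nm in ['pen_stand','timer','scraper','weight_small']: print(nm,[(np.round(r['rect']),round(r['confidence'],2)) for r in cams.spot_in(nm,'top')[:2]])
E
```

```text
27.5 [0.5695 0.1632 0.209 ] [0.1782 0.0563 0.5633] 0.08500014806362537
WL 552 [0.5684 0.1627 0.073 ] [0.0388 0.0389 0.0059]
WL 603 [0.5679 0.163  0.0932] [0.0256 0.0254 0.0063]
platter [0.5709 0.1828 0.0306] [0.1627 0.1208 0.0051]
pen_stand [(array([140., 191., 168., 219.]), 0.98)]
timer []
scraper []
weight_small [(array([370., 224., 386., 234.]), 0.69)]
```

View pics/f1.png

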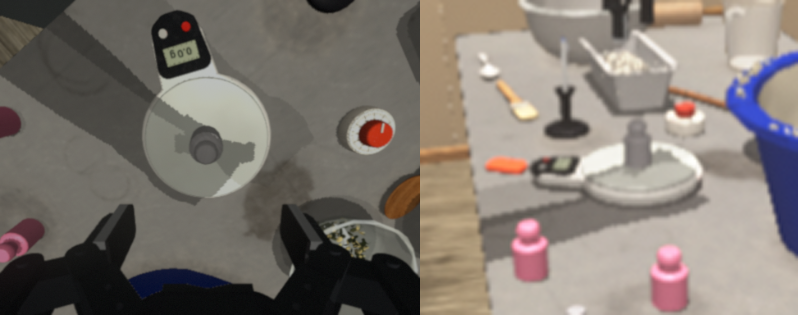

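The weight stands upright in the middle of the platter, the pen is in its stand and the bystanders are where they were. The gripper is clear of everything, so I'm handing in.

```bash
python3 -c "
from workcell import bot
print(bot.job_done())"
```

```text
the job is handed in; nothing more can be done
None
```

The job is done and handed in at about 28 s of the 70 s allowed; no verdict was reported.

- **Keys:** With the pen's tip I pressed the left key to about 6 N, held the right key at about 6.5 N for just over 2 s, then pressed the left key again to about 6.5 N. Full travel takes about 6 N. I judged the presses from the wrist force and from seeing the tip on each key, except that for the last press I checked the position only by the red key's position in the image. I had no direct reading of key travel.
- **Pen:** It stands back in its stand. I measured its top at 0.160 m after releasing it, about the height I measured at the start.
- **Weight:** The silver 500 g weight stands upright at (0.568, 0.163). I put the platter's middle at about (0.570, 0.163), so it is roughly 2–3 mm off, within the 20 mm limit.
- **Other things:** In the last picture the timer and scraper looked unmoved, and the detector found the small weight where it started. The top-view detector missed the timer and scraper, most likely because the arm was in the way.
- **Disagreement:** A last depth fit of the platter put its middle about 20 mm off in y. Part of the platter was in shadow and the colour mask dropped it, so I relied on the earlier fits and the keys' positions, which agreed to about 3 mm.

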